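# Reset the tripped lathe drive

## Task

The lathe's drive box has tripped out. Push the dust shutter on top of it fully open, reach down into the round well underneath and press the sunken reset key fully down, holding it down for at least a second, then push the shutter fully shut again to keep the dust out. Do not press the key in the square well of the other box, and leave all the loose things where they are.

Things in the scene. Friction and masses are not known exactly. Their poses are not given: they have to be found in the camera images.
- drive_box: (all sizes here in mm) the lathe's drive box: grey painted box fixed to the bench, 130 (its x) x 190 (its y) x 80 high. Origin: centre of its underside, on the bench; z up. On its flat top (80 above the bench) an aluminium dust shutter slides along the box's y between two low guide rails (6 high) at its x = -36 and +36. It may stand left or right, turned by up to 0.35 rad
- well (a point): centre of the mouth of the drive box's round well, level with the box top (80 above the bench), at x 0, y -40 in the box's frame; axes as the box's. The well is 50 dia and 32 deep, vertical, and hidden by the shutter at the start. Reset key in its middle
- shutter (a joint): slide of the dust shutter along the drive box's +y, in m: 0 fully shut (over the well), 0.060 fully open (well quite clear). Starts between 0 and 0.012. It stays where it is left; takes about 2 to 3 N to push. Plate 64 x 62, 4 thick, its top 84.5 above the bench; it cannot be lifted off
- ridge (a point): centre of the top edge of the upright ridge in the middle of the shutter, for pushing it either way. The ridge is 40 long (box x), 10 thick (box y) and its top is 102.5 above the bench, 18 above the shutter plate. It moves with the shutter; at joint value 0 it is right over the well's centre; axes as the box's
- reset_key_top (a point): centre of the top of the black round reset key, 28 dia, sunken in the round well: 20 below the box top (60 above the bench) when released
- reset_key (a joint): how far the reset key is pressed, in m: 0 released, 0.006 fully down. Spring: about 0.7 N to start, 5 N fully down; it comes back up when let go
- extractor_box: the dust extractor's box: same grey box, 130 x 190 x 80 high, fixed to the bench, with an open square well and no shutter. Origin: centre of its underside; z up. Not to be operated
- other_key (a joint): how far the square key in the extractor box's square well (46 x 46, at x 0, y -40 in that box's frame) is pressed, in m: 0 released. Leave it alone
- spool: turned wooden spool standing on the bench between the two boxes, 40 dia x 50 high. Origin: centre of its underside. Bystander
- sanding_block: cork sanding block 80 x 45 x 30 high lying on top of the extractor box, beside its square well. Origin: centre of its underside. Bystander
- bowl: small turned wooden bowl, 110 dia x 50 high, on the bench nearer the robot. Origin: centre of its underside. Bystander
- finial: turned dark wooden finial, 44 dia x 80 high, standing on the bench nearer the robot. Origin: centre of its underside. Bystander
- glue: white glue bottle, 56 dia x 130 high, standing beyond the boxes. Origin: centre of its underside. Bystander
- wax: steel wax tin, 72 dia x 55 high, standing beyond the boxes. Origin: centre of its underside. Bystander
- offcut: wooden offcut 70 x 50 x 40 high, lying beyond the boxes. Origin: centre of its underside. Bystander

How it is judged:
On the way, in this order (a step that is already met when the one before it is completed fails the run):
1. the shutter is pushed open (value of joint shutter above 0.053 m and value of joint reset_key below 0.002 m), for 0.1 s.
2. the reset key is held down for about a second, pressed by the fingers (value of joint reset_key above 0.0045 m and contact force between the fingers and reset_key above 0.5 N), for 0.9 s.
3. the shutter is pushed shut (value of joint shutter below 0.004 m and value of joint reset_key below 0.0015 m), for 0.1 s.
At the end, for the whole second after the job is handed in: after the reset key was held at least 4.5 mm down for about a second with the shutter open (53 mm or more), the shutter is shut (less than 4 mm open), both keys are released (less than 1.5 mm down), and every loose thing stands at rest within 20 mm of its first place (all of step 3 and value of joint other_key below 0.0015 m and distance of each of spool, sanding_block, bowl, finial, glue, wax, offcut from where it was at the start of the episode below 0.02 m and linear speed of each of spool, sanding_block, bowl, finial, glue, wax, offcut below 0.02 m/s); the robot touches nothing.
It fails at once if the other box's key is pressed (value of joint other_key above 0.003 m).
It fails at once if a loose thing is lifted, carried, knocked over or shifted by more than 20 mm (distance of any of spool, sanding_block, bowl, finial, glue, wax, offcut from where it was at the start of the episode above 0.02 m or angle between any of spool, sanding_block, bowl, finial, glue, wax, offcut's own z axis and vertical above 0.4 rad).
It also fails if it takes over 51 s, if anything falls off the work surface, if the arm or the gripper's body presses on something with over 40 N, if the wrist force passes 120 N, or if a joint passes its speed limit or range.

## Robot

A 6-joint arm with a two-finger parallel gripper is mounted at the origin on the work surface. World frame = base frame: x ahead of the robot, y to its left, z up, the work surface at z = 0. Lengths are in m, angles in rad, forces in N, time in s.
With the tool pointing down it reaches from about 0.25 to 0.775 m from the base axis. Payload 4 kg.
Tool frame: the origin (TCP) lies between the finger pads; the fingertips stand 14 mm ahead of it and the grasp point (between the pads) lies 5 mm behind it (tip_reach is the distance from the TCP to the fingertips, in m); z points along the fingers, y is the line along which they close (so a half turn about z gives the same grasp; the last joint's range is limited). The gripper opens to 94 mm and grips with 3 to 60 N. Pads are 16 mm wide; open, the fingers measure 119 mm over their backs; the gripper's body (75 mm by 177 mm) begins 78 mm behind the grasp point.
Start: joints at [1.004, 0.087, 1.371, -0, 1.684, -0.103], TCP at [0.246, 0.492, 0.22] pointing down, gripper open.
Joint ranges: [-3.1, 3.1], [-0.76, 2.03], [0.27, 2.55], [-1.08, 4.22], [0.17, 2.65], [-2.57, 2.57]. Speed limits (rad/s): [2.79, 2.79, 3.14, 3.14, 3.14, 3.14].

## Interface

Orientations are given as [roll, pitch, yaw] about the fixed x, y, z axes, in that order (R = Rz(yaw) Ry(pitch) Rx(roll)).
In Python, from bench import * gives the robot as it stands. The module is installed in compiled form; this text tells all that it offers.
- The arm moves only by the tool servo_tool, never from a script. Its argument "targets" is a list of rows, each a list of 4 numbers: the shift along the tool's x, y, z in cm, then the turn about the tool's z in degrees. A call has 1 to 8 rows; each row is the pose to reach, as a shift and turn from the pose commanded when the call began, along the tool's axes at that moment; what a row does not reach only later rows make up. A row lasts 1/8 s, in which the tool goes at most 62.5 mm and 10.7 degrees, less where a joint would pass 70% of its speed; a pose out of reach is approached as far as the arm can. A call with a gripper value outside its range is refused whole. "claw" is the closure in counts, from 0 (fully open) to 255 (shut), set as the call begins (left out, the last holds). The fingers move at their own pace and stop on an object; the grip force is fixed at half the most. Time passes only in rows, so rows that repeat a pose let the fingers close. It gives the time, the measured TCP pose, the force, the opening and the grip force at its end, in the units of the state.
- get_obs(): the state, without advancing time (a new reading comes with each control period).
- snapshot(name): name is "scene" or "top" or "wrist"; returns the picture (420x560x3 uint8, blue, green, red); there is no depth.
- camera_model(name): a dict with "camera_matrix" (3x3 intrinsics, pixels), "k1" (the pictures are not rectified: a ray, as slopes to the right and down, at radius r is drawn at 1 + k1 r^2 times it, then the intrinsics apply), "camera_from_world" (4x4, takes a point from world to camera coordinates). Camera axes: x right, y up, looking along -z (the intrinsics and any distortion apply to the point x, -y, -z); pixel columns grow to the right and rows downward; lengths in m; the calibration is good to about 2 mm. A picture is of the moment at which its call begins: read the wrist's pose just before it. camera_model takes no time and is no camera call; for the wrist camera it gives the pose at the moment of the call.
- close_job(): hands the job in; it is judged then, once.
The state is a dict: "time": time; "joint_positions": joint angles; "qvel": joint speeds; "joint_torque": joint torques, N m; "tool_pos": TCP position; "ee_rot": TCP orientation; "wrist_force": force on the tool from outside, world axes, zero at the start; "wrist_torque": the same for the moment, N m; "width": finger opening in m; "finger_force": force on a finger pad.
Only numpy, scipy, OpenCV 4.12 (cv2) and the standard library are available. Lean on these libraries where they do the work, as an engineer would, in place of code of your own. Each camera call takes 0.05 s, during which the arm holds its last target. There are 200 camera calls.

## Working session

There is one attempt and no reset: what is moved stays moved. The work goes in short steps, Python scripts to look and compute and a tool call to move; the robot and the scene stay as the last step left them, time stands still between calls to the robot, and variables do not carry over. Pictures are saved under pics/ and viewed, at most 10 in all, crops included, and the job is handed in when it is done.

Besides the shell and the picture viewer there is one more tool, called after "Emit:" as a command line: name --pt "numbers of a row" for each row, then --argument value for the rest. servo_tool: Moves the arm, as the interface text tells. Its arguments: {"type":"object","properties":{"targets":{"type":"array"},"claw":{"type":"number"}},"required":["targets"]}

```bash
mkdir -p pics; python3 - <<'E'
from bench import *
import cv2
o=get_obs();print(o)
for n in ("scene","top"):
    cv2.imwrite(f"pics/{n}0.png",snapshot(n)); m=camera_model(n); print(n,m)
E
```

```text
{'time': 0.0, 'joint_positions': array([ 1.00387227e+00,  8.79604542e-02,  1.37224202e+00, -2.21217985e-05,
        1.68361881e+00, -1.03110410e-01]), 'qvel': array([ 0.00083239,  0.00047743,  0.00079334,  0.00039152, -0.00141267,
       -0.00031488]), 'joint_torque': array([-6.16566085e-04, -3.40177524e+01, -3.02425110e+01,  7.17893173e-02,
        3.30612890e-02, -1.60436202e-04]), 'tool_pos': array([0.2457821 , 0.4914417 , 0.21830739]), 'ee_rot': array([-3.13937360e+00, -2.07517694e-04,  2.67777632e+00]), 'wrist_force': array([0.5388633 , 0.92195237, 0.42858656]), 'wrist_torque': array([ 0.01648576, -0.03190169,  0.02297352]), 'finger_force': 0.0, 'width': 0.09415646056223248}
scene {'camera_matrix': array([[511.24659361,   0.        , 283.46952288],
       [  0.        , 511.24659361, 206.52217302],
       [  0.        ,   0.        ,   1.        ]]), 'k1': -0.05854865043847172, 'camera_from_world': array([[ 0.60679198,  0.79485217,  0.00367651, -0.33734959],
       [-0.69224336,  0.52617568,  0.49390109,  0.31093802],
       [ 0.39064386, -0.30224026,  0.86951032, -1.52649162],
       [ 0.        ,  0.        ,  0.        ,  1.        ]])}
top {'camera_matrix': array([[544.33233056,   0.        , 280.49055336],
       [  0.        , 544.33233056, 211.64305833],
       [  0.        ,   0.        ,   1.        ]]), 'k1': -0.16299984918960725, 'camera_from_world': array([[-0.14783868, -0.98899217, -0.00618121,  0.06609993],
       [ 0.96854752, -0.14604168,  0.20146349, -0.54298625],
       [-0.20014853,  0.0237973 ,  0.97947652, -1.23518781],
       [ 0.        ,  0.        ,  0.        ,  1.        ]])}
```

View pics/top0.png

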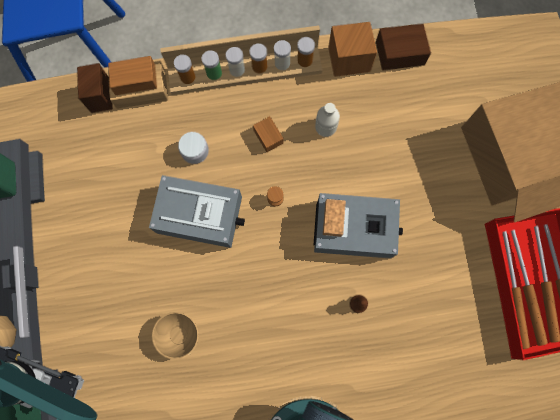

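View pics/scene0.png

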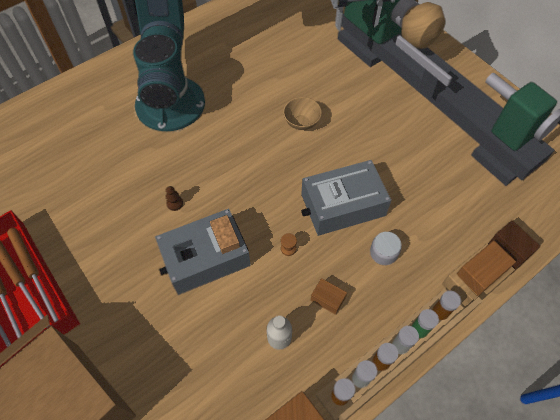

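The top view shows the drive box at about (197,210) with its ridge at about (207,210). The extractor is at (358,225) with its square well at (376,225), the spool at (275,196), the bowl at (175,336) and the finial at (359,303). Both boxes' well ends face image right, which is world -y.

```bash
cat > h.py <<'E'
from bench import *
import cv2, numpy as np
def cast(n,uv,z,m=None):
    m=m or camera_model(n); K=m["camera_matrix"]; T=m["camera_from_world"]
    p=cv2.undistortPoints(np.float64(uv).reshape(-1,1,2),K,np.array([m["k1"],0,0,0.])).reshape(-1,2)
    d=np.c_[p[:,0],-p[:,1],-np.ones(len(p))]@T[:3,:3]
    c=-T[:3,:3].T@T[:3,3]
    return c+d*((z-c[2])/d[:,2])[:,None]
def proj(n,P,m=None):
    m=m or camera_model(n); T=m["camera_from_world"]
    q=np.c_[np.float64(P).reshape(-1,3),np.ones(len(np.float64(P).reshape(-1,3)))]@T[:3].T
    q=q*[1,-1,-1]
    return cv2.projectPoints(q,np.zeros(3),np.zeros(3),m["camera_matrix"],np.array([m["k1"],0,0,0.]))[0].reshape(-1,2)
E
python3 - <<'E'
from h import *
a=cv2.imread("pics/top0.png")[165:255,140:250]; b=cv2.imread("pics/scene0.png")[150:240,290:400]
big=[cv2.resize(x,None,fx=s,fy=s,interpolation=cv2.INTER_CUBIC) for x,s in((a,3.6),(b,3.6))]
cv2.imwrite("pics/c0.png",np.hstack(big))
E
```

```text
(no output)
```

View pics/c0.png

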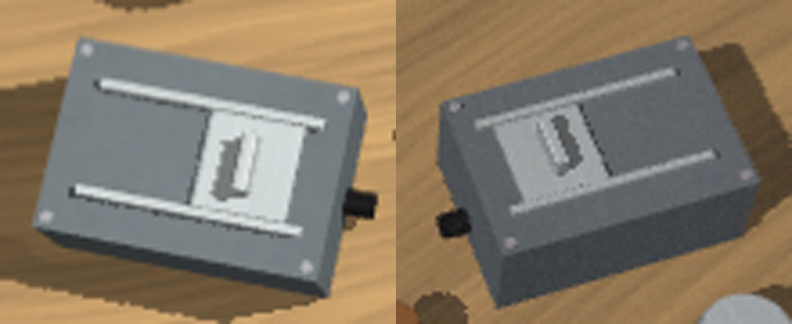

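The crop shows the four lid screws at top-view crop pixels (86,49), (343,97), (307,267) and (46,216). In the scene view they are at (59,106), (287,45), (351,175) and (114,243). The plate edges and ridge are also visible.

```bash
python3 - <<'E'
from h import *
for n,s,o in(("top",[(86,49),(343,97),(307,267),(46,216)],(140,165)),("scene",[(351,175),(114,243),(59,106),(287,45)],(290,150))):
    w=cast(n,(np.array(s)+.5)/3.6-.5+o,.08)
    c=w.mean(0); y=(w[0]+w[3]-w[1]-w[2])[:2]; x=(w[0]+w[1]-w[2]-w[3])[:2]
    print(n,w[:,:2].round(4).tolist(),c.round(4),np.linalg.norm(y)/2,np.linalg.norm(x)/2,"yaw",np.arctan2(-y[0],y[1]),np.arctan2(x[1],x[0]))
r={"top":((np.array([(246,163)])+.5)/3.6-.5+(140,165)),"scene":((np.array([(149,145)])+.5)/3.6-.5+(290,150))}
for n in r: print("ridge",cast(n,r[n],.1025))
pl=cast("top",(np.array([(203,155),(297,180)])+.5)/3.6-.5+(140,165),.0845);print(pl)
for n,p,z in(("spool",(275,189),.05),("finial",(360,301),.06),("bowl",(175,332),.05),("block",(335,215),.11),("glue",(328,110),.13),("wax",(193,147),.055),("offcut",(267,133),.04)): print(n,cast("top",[p],z).round(3))
E
```

```text
top [[0.6634, 0.2484], [0.6053, 0.084], [0.4976, 0.1216], [0.5557, 0.2861]] [0.5805 0.185  0.08  ] 0.1744150026730042 0.11407144304267032 yaw -0.3399030687514088 -0.3365562731675649
scene [[0.6619, 0.244], [0.6037, 0.0791], [0.4953, 0.1181], [0.554, 0.282]] [0.5787 0.1808 0.08  ] 0.1744786899934039 0.11485866744496798 yaw -0.34158185777093586 -0.3413971048409924
ridge [[0.56596195 0.14972597 0.1025    ]]
ridge [[0.56789371 0.13762079 0.1025    ]]
[[0.57950987 0.17880866 0.0845    ]
 [0.55401671 0.12037048 0.0845    ]]
spool [[ 0.605 -0.011  0.05 ]]
finial [[ 0.311 -0.165  0.06 ]]
bowl [[0.303 0.268 0.05 ]]
block [[ 0.51  -0.135  0.11 ]]
glue [[ 0.755 -0.159  0.13 ]]
wax [[0.739 0.173 0.055]]
offcut [[ 0.752 -0.012  0.04 ]]
```

Emit:
servo_tool --pt "-3 -1.5 0 -1" --pt "-9 -4.3 0 -3" --pt "-15 -7.2 0 -5" --pt "-21 -10.1 0 -7" --pt "-27 -13 0 -7.1" --pt "-33 -15.9 0 -7.1" --pt "-39 -18.8 0 -7.1" --pt "-44.8 -21.5 0 -7.1" --claw 255

```text
time: 1.1
tool_pos: [0.5352, 0.1178, 0.219]
ee_rot: [3.141, -0.001, 2.802]
wrist_force: [0.6, 0.7, -0.5]
width: 0.0173
finger_force: 0.0
```

Emit:
servo_tool --pt "0 0 0 0" --pt "0 0 0 0"

```text
time: 1.35
tool_pos: [0.5341, 0.1197, 0.2189]
ee_rot: [-3.142, -0.002, 2.801]
wrist_force: [0.1, -0.4, -0.6]
width: 0.0006
finger_force: 0.0
```

```bash
python3 - <<'E'
from h import *
o=get_obs();print(o["time"],o["tool_pos"],o["ee_rot"],o["width"],o["wrist_force"])
m=camera_model("wrist");im=snapshot("wrist");cv2.imwrite("pics/w1.png",im)
np.save("w1.npy",m,allow_pickle=True)
E
```

```text
1.35 [0.53410003 0.11968041 0.21885512] [-3.14158436e+00 -1.67051017e-03  2.80121039e+00] 0.0006475957715738235 [ 0.05967266 -0.40104689 -0.56019316]
```

View pics/w1.png

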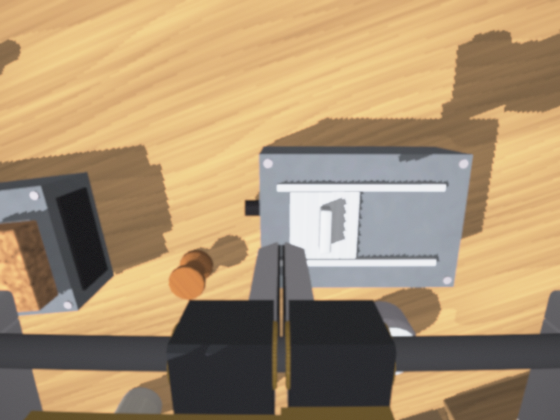

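The wrist view shows three screws at (267,163), (463,163) and (447,281). The ridge is at about (325,229), and the plate spans columns 290 to 359.

```bash
python3 - <<'E'
from h import *
m=np.load("w1.npy",allow_pickle=True).item()
g=cv2.cvtColor(cv2.imread("pics/w1.png"),cv2.COLOR_BGR2GRAY)
for r in(210,220,230,240): print(r,g[r,284:366].tolist())
w=cast("wrist",[(267,163),(463,163),(447,281)],.08,m);print(w)
c=(w[0]+w[2])/2;d=(w[1]-w[0])[:2];print(c,np.linalg.norm(d),np.linalg.norm(w[2]-w[1]),"yaw",np.arctan2(-d[0],d[1]))
u=d/np.linalg.norm(d)
print("ridge",(cast("wrist",[(325,229)],.1025,m)[0]-c)[:2]@u,"plate",(cast("wrist",[(289.5,220),(359,220)],.0845,m)-c)[:,:2]@u)
E
```

```text
210 [163, 163, 162, 164, 171, 198, 227, 238, 240, 241, 241, 240, 240, 240, 241, 240, 240, 240, 240, 240, 241, 241, 241, 240, 240, 240, 240, 240, 240, 240, 240, 240, 240, 239, 235, 224, 209, 196, 193, 192, 187, 183, 180, 177, 173, 169, 164, 158, 154, 153, 153, 153, 154, 155, 155, 156, 156, 155, 154, 154, 164, 198, 228, 238, 240, 241, 242, 241, 241, 241, 241, 241, 240, 233, 207, 159, 143, 151, 158, 163, 163, 164]
220 [163, 162, 163, 163, 171, 197, 227, 238, 240, 241, 241, 240, 240, 240, 241, 240, 240, 240, 240, 241, 241, 241, 241, 240, 239, 240, 240, 240, 240, 240, 240, 240, 240, 238, 233, 224, 229, 240, 244, 244, 244, 243, 242, 241, 239, 236, 226, 196, 167, 156, 154, 154, 156, 156, 156, 156, 154, 153, 153, 154, 167, 201, 228, 238, 241, 241, 241, 241, 241, 241, 241, 240, 237, 222, 179, 150, 153, 161, 163, 164, 164, 166]
230 [162, 162, 163, 163, 169, 194, 225, 238, 241, 241, 241, 241, 241, 241, 241, 240, 240, 240, 240, 241, 241, 241, 240, 239, 240, 240, 240, 240, 240, 241, 241, 240, 240, 238, 231, 226, 233, 242, 244, 244, 243, 243, 241, 240, 239, 235, 219, 182, 157, 152, 153, 155, 155, 156, 156, 155, 154, 153, 156, 169, 194, 219, 233, 239, 241, 241, 241, 241, 241, 241, 240, 239, 230, 196, 147, 142, 157, 163, 164, 164, 164, 164]
240 [161, 161, 161, 162, 173, 202, 228, 238, 241, 241, 241, 241, 241, 241, 241, 241, 240, 240, 240, 241, 241, 241, 240, 239, 240, 240, 240, 240, 240, 241, 241, 241, 240, 238, 230, 227, 238, 244, 244, 244, 243, 242, 241, 240, 238, 230, 208, 170, 153, 152, 156, 159, 164, 168, 176, 187, 198, 210, 221, 230, 233, 238, 240, 240, 241, 241, 240, 240, 241, 241, 240, 235, 216, 163, 127, 137, 155, 163, 165, 166, 165, 164]
[[0.49541064 0.11970221 0.08      ]
 [0.5534399  0.28506055 0.08      ]
 [0.66328706 0.24694307 0.08      ]]
[0.57934885 0.18332264 0.08      ] 0.17524489536488158 0.11627269930717558 yaw -0.3375033786068019
ridge -0.037569992422538355 plate [-0.06780948 -0.00428865]
```

Emit:
servo_tool --pt "-1 0 3 0" --pt "-2.1 0 6.5 0" --pt "-2.1 0 10 0" --pt "-2.1 0 11.5 0" --pt "-2.1 0 11.6 0" --pt "-2.1 0 11.6 0"

```text
time: 2.15
tool_pos: [0.5551, 0.1132, 0.1053]
ee_rot: [3.14, 0.003, 2.803]
wrist_force: [0.3, 0.1, 0.4]
width: 0.0004
finger_force: 0.0
```

Emit:
servo_tool --pt "0 1 0 0" --pt "0 2 0 0" --pt "0 3 0 0" --pt "0 4 0 0" --pt "0 5 0 0" --pt "0 6 0 0" --pt "0 7 0 0" --pt "0 7.4 0 0"

```text
time: 3.15
tool_pos: [0.5792, 0.1829, 0.1034]
ee_rot: [3.142, 0.0, 2.802]
wrist_force: [-0.1, -2.1, 0.7]
width: 0.0003
finger_force: 1.0
```

```bash
python3 - <<'E'
from h import *
o=get_obs();print(o["time"],o["tool_pos"],o["ee_rot"],o["wrist_force"])
C=np.array([.5793,.1833]);u=np.array([.3325,.9431]);v=np.array([.9431,-.3325]);r=o["tool_pos"][:2]-C;print("u,v",r@u,r@v)
cv2.imwrite("pics/w2.png",snapshot("wrist"))
E
```

```text
3.15 [0.57923264 0.18294903 0.10337088] [3.14154392e+00 5.52637848e-05 2.80219510e+00] [-0.08357761 -2.1313139   0.7391426 ]
u,v -0.00035339766479259525 5.317450757252031e-05
```

View pics/w2.png

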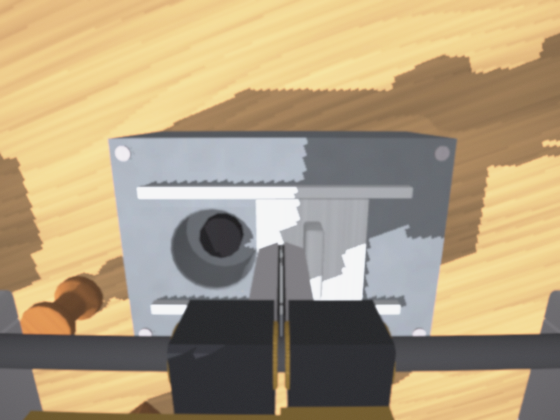

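The shutter is nearly open: the well is at about (213,247), the key at (222,234), and the plate's left edge is at about 256. I'll push on gently to the stop.

Emit:
servo_tool --pt "0 0.1 0 0" --pt "0 0.2 0 0" --pt "0 0.3 0 0" --pt "0 0.3 0 0"

```text
time: 3.7
tool_pos: [0.5796, 0.1851, 0.1032]
ee_rot: [-3.141, -0.001, 2.802]
wrist_force: [-0.7, -1.5, 1.2]
width: 0.0003
finger_force: 1.0
```

Emit:
servo_tool --pt "0 0.1 0 0" --pt "0 0.2 0 0" --pt "0 0.2 0 0"

```text
time: 4.08
tool_pos: [0.5801, 0.1862, 0.1032]
ee_rot: [-3.14, -0.001, 2.801]
wrist_force: [-2.0, -4.8, 0.5]
width: 0.0002
finger_force: 2.5
```

Emit:
servo_tool --pt "0 -0.7 0 0" --pt "0 -1.7 0 0" --pt "0 -2.9 0 0" --pt "0 -4 0 0" --pt "0 -4.4 0 0" --pt "0 -4.4 0 0" --pt "0 -4.4 0 0"

```text
time: 4.95
tool_pos: [0.5661, 0.1458, 0.1036]
ee_rot: [3.141, 0.0, 2.802]
wrist_force: [-0.4, 1.0, 0.4]
width: 0.0006
finger_force: 0.0
```

```bash
python3 - <<'E'
from h import *
o=get_obs()
C=np.array([.5793,.1833]);u=np.array([.3325,.9431]);v=np.array([.9431,-.3325]);r=o["tool_pos"][:2]-C;print("u,v",r@u,r@v,o["tool_pos"],o["wrist_force"])
cv2.imwrite("pics/w3.png",snapshot("wrist"))
E
```

```text
u,v -0.0397739345346083 4.229890755415126e-05 [0.56611498 0.14577491 0.1035501 ] [-0.40326595  0.96758129  0.37470409]
```

View pics/w3.png

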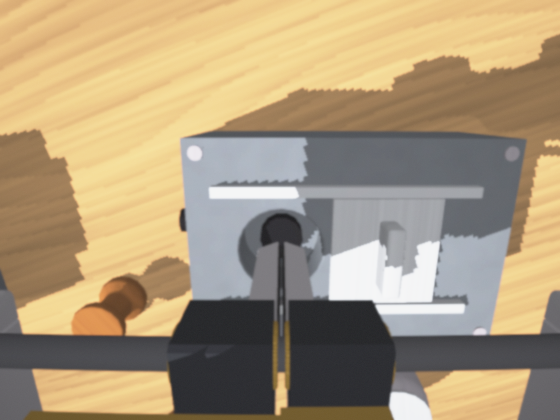

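The shutter is well clear, and the well (centred on column 281) is directly in line with the fingers. I'll go down now.

Emit:
servo_tool --pt "0 0 0.8 0" --pt "0 0 1.6 0" --pt "0 0 2.4 0" --pt "0 0 2.8 0" --pt "0 0 3.1 0" --pt "0 0 3.3 0" --pt "0 0 3.5 0" --pt "0 0 3.5 0"

```text
time: 6.0
tool_pos: [0.5657, 0.1455, 0.0689]
ee_rot: [-3.141, -0.0, 2.802]
wrist_force: [-3.8, -0.6, 4.8]
width: 0.0006
finger_force: 2.2
```

Emit:
servo_tool --pt "0 0 0.1 0" --pt "0 0 0.2 0" --pt "0 0 0.2 0" --pt "0 0 0.2 0" --pt "0 0 0.2 0" --pt "0 0 0.2 0" --pt "0 0 0.2 0" --pt "0 0 0.2 0"

```text
time: 7.0
tool_pos: [0.566, 0.1456, 0.0681]
ee_rot: [3.141, 0.001, 2.802]
wrist_force: [-5.6, -0.5, 10.1]
width: 0.0006
finger_force: 4.7
```

Emit:
servo_tool --pt "0 0 0.1 0" --pt "0 0 0.1 0" --pt "0 0 0.1 0" --pt "0 0 0.1 0" --pt "0 0 0.1 0" --pt "0 0 0.1 0" --pt "0 0 0.1 0" --pt "0 0 0.1 0"

```text
time: 8.0
tool_pos: [0.566, 0.1456, 0.068]
ee_rot: [3.141, 0.001, 2.802]
wrist_force: [-7.1, -1.3, 13.2]
width: 0.0003
finger_force: 6.3
```

Emit:
servo_tool --pt "0 0 -0.5 0" --pt "0 0 -2 0" --pt "0 0 -4 0" --pt "0 0 -6 0" --pt "0 0 -6 0" --pt "0 0 -6 0"

```text
time: 8.75
tool_pos: [0.5659, 0.1455, 0.1248]
ee_rot: [-3.141, -0.0, 2.802]
wrist_force: [-0.7, -0.7, -0.5]
width: 0.0004
finger_force: 0.0
```

Emit:
servo_tool --pt "0 2 0 0" --pt "0 5 0 0" --pt "0 8 0 0" --pt "0 9.2 0 0" --pt "0 9.2 0 0" --pt "0 9.2 0 0"

```text
time: 9.5
tool_pos: [0.5964, 0.2317, 0.1252]
ee_rot: [-3.141, -0.0, 2.801]
wrist_force: [0.4, -0.6, 0.8]
width: 0.0002
finger_force: 0.0
```

Emit:
servo_tool --pt "0 0 0.7 0" --pt "0 0 1.5 0" --pt "0 0 2.1 0" --pt "0 0 2.1 0" --pt "0 0 2.1 0"

```text
time: 10.12
tool_pos: [0.5967, 0.2323, 0.1046]
ee_rot: [3.141, 0.0, 2.802]
wrist_force: [0.6, -0.7, 0.1]
width: 0.0006
finger_force: 0.0
```

Emit:
servo_tool --pt "0 -1 0 0" --pt "0 -2 0 0" --pt "0 -3 0 0" --pt "0 -4 0 0" --pt "0 -5 0 0" --pt "0 -6 0 0" --pt "0 -6.9 0 0" --pt "0 -7.2 0 0"

```text
time: 11.12
tool_pos: [0.5726, 0.1638, 0.1048]
ee_rot: [3.141, 0.0, 2.801]
wrist_force: [0.8, 2.6, 0.8]
width: 0.0006
finger_force: 1.0
```

Emit:
servo_tool --pt "0 -0.1 0 0" --pt "0 -0.2 0 0" --pt "0 -0.3 0 0" --pt "0 -0.3 0 0"

```text
time: 11.62
tool_pos: [0.5719, 0.162, 0.1047]
ee_rot: [3.141, 0.0, 2.802]
wrist_force: [1.8, 2.4, 2.1]
width: 0.0005
finger_force: 1.6
```

Emit:
servo_tool --pt "0 -0.1 0 0" --pt "0 -0.2 0 0" --pt "0 -0.2 0 0"

```text
time: 12.0
tool_pos: [0.5718, 0.1619, 0.1047]
ee_rot: [3.137, 0.001, 2.803]
wrist_force: [3.6, 7.0, 1.0]
width: 0.0006
finger_force: 3.9
```

At the stop: the force rises while the position holds. I'll back off and retreat upward.

Emit:
servo_tool --pt "0 0.5 0 0" --pt "0 1 -0.5 0" --pt "0 1 -3 0" --pt "0 1 -6 0" --pt "0 3 -9 0" --pt "0 5 -11 0" --pt "0 5 -11 0" --pt "0 5 -11 0"

```text
time: 13.0
tool_pos: [0.587, 0.206, 0.213]
ee_rot: [-3.139, -0.002, 2.801]
wrist_force: [-0.1, 1.0, -0.8]
width: 0.0006
finger_force: 0.0
```

```bash
python3 - <<'E'
from h import *
t=snapshot("top");s=snapshot("scene");w=snapshot("wrist")
d=cv2.absdiff(cv2.imread("pics/top0.png"),t)
cv2.imwrite("pics/end.png",np.hstack([cv2.resize(np.hstack([s[:,100:480]]),(400,442)),cv2.resize(w[:,100:480],(400,442))]))
E
```

```text
(no output)
```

View pics/end.png

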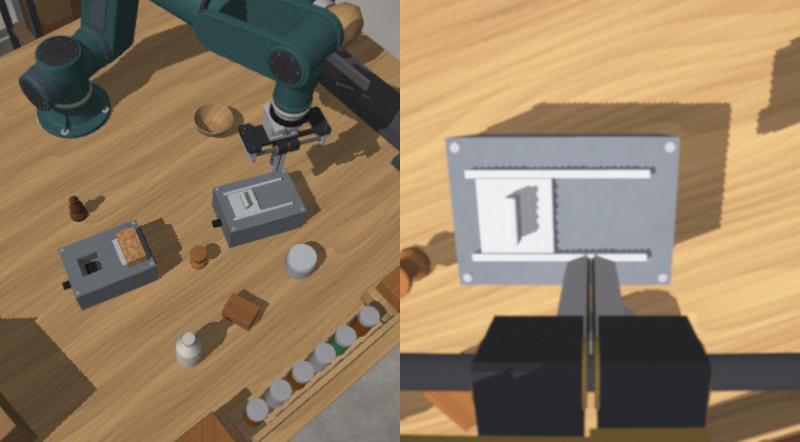

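The shutter is shut over the well: in the right half of the picture its plate spans columns 475–555. The loose things are in their places and the arm is clear.

```bash
python3 -c "
from bench import *
print(close_job())"
```

```text
the job is handed in; nothing more can be done
None
```

The shutter was pushed open, the reset key held fully down for well over a second and the shutter pushed shut again with no loose thing seen to move; the job is handed in at about 13 s, and no verdict was shown.

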